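# Empty the hand tumbler through its slot

## Task

Slide the orange catch tray in between the two grey stand plates so that it stands centred under the tumbler box, then turn the box upside down with its crank and rock it to and fro until both brass pins inside have lined up with the narrow slot and dropped into the tray. Finally turn the box back until it stands level with the slot on top, leave the tray with both pins in it under the box, and do not disturb the other things on the bench.

Things in the scene. Friction and masses are not known exactly. Their poses are not given: they have to be found in the camera images.
- stand: Fixed tumbler stand: two upright grey plates (8 mm thick, 50 wide, 120 high) facing each other along the stand's x, 122 mm clear between them, on feet (30 x 104 x 8 mm) that point outward along x; bare bench between. Open on the +y and -y sides. Origin on the bench midway between the plates; z up; its -x (crank) side faces roughly to the robot.
- axis_mid (a point): Point on the box's horizontal axis of rotation (the stand's x), midway between the plates, 100 mm above the bench, at the centre of the tumbler box; axes of the stand. The box is 84 (along the axis) x 68 x 64 mm outside, 4 mm walls: blue ends and bottom, clear sides, yellow lid; inside 76 x 60 x 56.
- tumbler_box (a joint): Angle of the tumbler box about the stand's x axis, rad. 0 = slot on top, crank handle straight up; +-3.14 = inverted. Positive turns the top toward the stand's -y. Free to turn about two turns either way; it stays where it is left (friction about 0.12 N m, some 2 N at the handle).
- slot (a point): Centre of the slot, on the outside of the box's yellow lid, 32 mm from the axis; z points out of the box, x along the axis. The only opening: 76 mm along the axis (the full inner length) x 26 mm, mid-lid, edged inside by a 4 mm high lip. In the inverted box the pins rest on the 15 mm ledges beside it; rocking 40 degrees either way mostly brings them over it, 70 to 90 when they jam.
- crank_grip (a point): Point on the crank handle, a black round sleeve 14 mm across, 64 mm long, parallel to the axis and 55 mm from it; it spins freely on the steel crank, so that held fast it need not turn with the box. The point is 18 mm inside its free end, 48 mm from the crank arm; 155 mm above the bench at angle 0, 45 mm when inverted. Axes of the box (x along the sleeve).
- catch_tray: Loose orange open tray, 108 (x) x 130 (y) x 34 mm high, walls and floor 4 mm, 0.25 kg, with a black stub handle at its -y end. It lies to the robot's right of the stand. Origin: centre of its underside. It fits between the stand plates with its x along the stand's x, its handle to the stand's -y side.
- tray_grip (a point): Point on the tray's stub handle (14 mm wide along x, 16 mm high, sticking out 47 mm in -y): 90 mm from the tray's centre in -y, 29 mm above the bench. Axes of the tray.
- housing_a: Bystander: small machined aluminium housing, 30 x 49 x 37 mm; origin under its centre.
- gauge: Bystander: steel plug gauge, 17 x 107 x 17 mm, lying; origin under its centre.
- hexkey: Bystander: black L-shaped hex key, 39 x 117 x 8 mm, lying; origin under its centre.
- pin_1: Brass headed clevis pin, one of two alike lying side by side in the tumbler box: 64 mm long along its x, shank 14 mm across, head 22 mm across and 8 mm thick at its -x end, about 0.08 kg. Its origin is 11 mm to the side of its axis, at mid-length.
- pin_1_mid (a point): Middle of brass pin 1, on its axis, 32 mm from either end. In the tray it is 11 to 15 mm above the bench when lying, up to 40 mm when the pin leans or stands; in the box more than 55 mm.
- pin_2: Brass headed clevis pin, one of two alike lying side by side in the tumbler box: 64 mm long along its x, shank 14 mm across, head 22 mm across and 8 mm thick at its -x end, about 0.08 kg. Its origin is 11 mm to the side of its axis, at mid-length.
- pin_2_mid (a point): Middle of brass pin 2, on its axis, 32 mm from either end. In the tray it is 11 to 15 mm above the bench when lying, up to 40 mm when the pin leans or stands; in the box more than 55 mm.

How it is judged:
On the way, in this order (a step that is already met when the one before it is completed fails the run):
1. the tray stands on the bench under the tumbler box, both pins still in the box (horizontal distance between catch_tray and stand below 0.03 m and height (world z) of catch_tray below 0.008 m and distance between each of pin_1_mid, pin_2_mid and axis_mid below 0.045 m), for 0.2 s.
2. the box is upside down (within 60 degrees) with the tray under it (angle between slot's own z axis and vertical above 2.09 rad and horizontal distance between catch_tray and stand below 0.03 m), for 0.1 s.
3. both pins have dropped through the slot into the tray (z of each of pin_1_mid, pin_2_mid in the frame of catch_tray below 0.05 m and x of pin_1_mid in the frame of catch_tray between -0.05 and 0.05 m and y of pin_1_mid in the frame of catch_tray between -0.061 and 0.061 m and x of pin_2_mid in the frame of catch_tray between -0.05 and 0.05 m and y of pin_2_mid in the frame of catch_tray between -0.061 and 0.061 m), for 0.1 s.
At the end, for the whole second after the job is handed in: The box stands with its slot on top, level within 11 degrees; the tray lies flat on the bench, its centre within 30 mm of the stand's centre; both brass pins lie in the tray; all at rest (all of step 3 and angle between slot's own z axis and vertical below 0.2 rad and horizontal distance between catch_tray and stand below 0.03 m and angle between catch_tray's own z axis and vertical below 0.05 rad and height (world z) of catch_tray below 0.006 m and linear speed of each of pin_1, pin_2 below 0.03 m/s and linear speed of catch_tray below 0.02 m/s); the robot touches nothing.
It fails at once if a bystander (housing, plug gauge or hex key) is pushed more than 25 mm (distance of any of housing_a, gauge, hexkey from where it was at the start of the episode above 0.025 m).
It also fails if it takes over 67 s, if anything falls off the work surface, if the arm or the gripper's body presses on something with over 40 N, if the wrist force passes 120 N, or if a joint passes its speed limit or range.

## Robot

A 6-joint arm with a two-finger parallel gripper is mounted at the origin on a cart in front of the work surface, level with it; the furniture and walls round the work are solid. World frame = base frame: x ahead of the robot, y to its left, z up, the work surface at z = 0. Lengths are in m, angles in rad, forces in N, time in s.
With the tool pointing down it reaches from about 0.275 to 0.825 m from the base axis. Payload 5.2 kg.
Tool frame: the origin (TCP) lies at the very end of the fingers, on their centre line; the grasp point (between the pads) lies 19 mm behind it; z points along the fingers, y is the line along which they close (so a half turn about z gives the same grasp; the last joint's range is limited). The gripper opens to 93 mm and grips with 3 to 60 N. Pads are 15 mm wide; open, the fingers measure 128 mm over their backs; the gripper's body (75 mm by 188 mm) begins 65 mm behind the grasp point.
Start: joints at [0.927, 0.259, 1.535, -0, 1.348, -0.203], TCP at [0.235, 0.497, 0.219] pointing down, gripper open.
Joint ranges: [-3.14, 3.14], [-0.91, 2.08], [0.19, 2.58], [-1.22, 4.36], [0.22, 2.71], [-3.12, 3.12]. Speed limits (rad/s): [2.57, 2.57, 3.14, 3.14, 3.14, 3.14].

## Interface

Orientations are given as a unit quaternion [w, x, y, z].
In Python, from station import arm, grip, kinematics, readout, cams, hand_in gives the robot as it stands. Calls block until the motion is done:
- arm.move_to(position, orientation): joint-space move of the TCP to a pose.
- arm.move_straight(position, rate=0.15, ori=None, f_stop=None): straight line of the TCP; ori=None keeps the orientation; rate is the mean speed in m/s. With f_stop (N) it stops when the force on the tool has changed by that much, and returns True; else False.
- arm.goto_joints(angles): joint-space move.
- grip(opening, f_grip=None): opening from 0.0 (shut) to 1.0 (fully open); f_grip is the grip in N (None keeps the last); returns when the fingers have stopped.
- arm.dwell(seconds).
- kinematics.inverse_kinematics(position, orientation): joint angles nearest the present ones, or None.
- readout.read_state(): the state.
- cams.snapshot(name): name is "scene" or "side" or "wrist"; returns (picture, depth): 420x560x3 uint8, red, green, blue; 420x560 float32, m along the optical axis (not along the pixel's ray), 0 where there is no reading.
- cams.camera_params(name): a dict with "camera_matrix" (3x3 intrinsics, pixels), "k1" (the pictures are not rectified: a ray, as slopes to the right and down, at radius r is drawn at 1 + k1 r^2 times it, then the intrinsics apply), "R" (3x3) and "t" (3): a world point X has camera coordinates R X + t. Camera axes: x right, y down, z forward; pixel columns grow to the right and rows downward; lengths in m; the calibration is good to about 2 mm. A picture is of the moment at which its call begins: read the wrist's pose just before it. camera_params takes no time and is no camera call; for the wrist camera it gives the pose at the moment of the call.
A pose or a line that the arm cannot do raises arm.MotionError and nothing moves.
- hand_in(): hands the job in; it is judged then, once.
The state is a dict: "time": time; "joints": joint angles; "joint_velocities": joint speeds; "tau": joint torques, N m; "ee_pos": TCP position; "tcp_rot": TCP orientation; "ft_force": force on the tool from outside, world axes, zero at the start; "ft_torque": the same for the moment, N m; "width": opening from 0.0 (shut) to 1.0 (fully open); "grasp_force": force on a finger pad.
Only numpy, scipy, OpenCV 4.12 (cv2) and the standard library are available. Lean on these libraries where they do the work, as an engineer would, in place of code of your own. Each camera call takes 0.05 s, during which the arm holds its last target. There are 200 camera calls.

## Working session

There is one attempt and no reset: what is moved stays moved. The work goes in short steps, each a Python script; the robot and the scene stay as the last script left them, time stands still between calls to the robot, and variables do not carry over. Pictures are saved under pics/ and viewed, at most 10 in all, crops included, and the job is handed in when it is done.

```bash
ls; mkdir -p pics; python3 - <<'E'
from station import *
import cv2,numpy as np
for n in("scene","side"):
    p,d=cams.snapshot(n); cv2.imwrite(f"pics/{n}0.png",p[:,:,::-1]); np.savez(f"{n}0.npz",p=p,d=d)
    c=cams.camera_params(n); print(n,c)
print(readout.read_state())
E
```

```text
pics
scene {'camera_matrix': array([[494.9740949 ,   0.        , 275.66423454],
       [  0.        , 494.9740949 , 209.06493206],
       [  0.        ,   0.        ,   1.        ]]), 'k1': 0.03484124395954666, 'R': array([[-0.60956137, -0.79271013, -0.00675249],
       [-0.32527356,  0.25787166, -0.90977982],
       [ 0.72293295, -0.55237022, -0.41503624]]), 't': array([0.2525515 , 0.27884276, 0.54928812])}
side {'camera_matrix': array([[471.35797353,   0.        , 272.01961344],
       [  0.        , 471.35797353, 211.2866686 ],
       [  0.        ,   0.        ,   1.        ]]), 'k1': 0.005892434552599044, 'R': array([[-9.93474733e-01, -1.14052377e-01, -1.02594424e-04],
       [-7.38031626e-02,  6.43561657e-01, -7.61827728e-01],
       [ 8.69542889e-02, -7.56849027e-01, -6.47779671e-01]]), 't': array([0.45886761, 0.17984972, 0.83811147])}
{'time': 0.1, 'joints': array([ 9.27220200e-01,  2.59268255e-01,  1.53595758e+00,  8.76994174e-06,
        1.34800682e+00, -2.02829421e-01]), 'joint_velocities': array([ 0.00203589, -0.00180918, -0.00368967, -0.00064505,  0.00064354,
        0.0004128 ]), 'tau': array([ 3.90575078e-03, -4.38211656e+01, -2.84644407e+01,  7.22333696e-02,
        3.62332037e-02, -5.29817623e-05]), 'ee_pos': array([0.23433019, 0.49704486, 0.2179083 ]), 'tcp_rot': array([-3.40657892e-04,  2.18594837e-01,  9.75815364e-01, -7.45900950e-04]), 'ft_force': array([ 0.0070605 , -0.80024465,  0.39863084]), 'ft_torque': array([-0.05767401,  0.01607142, -0.00880308]), 'grasp_force': 0.0, 'width': 1.0006720641632887}
```

View pics/scene0.png

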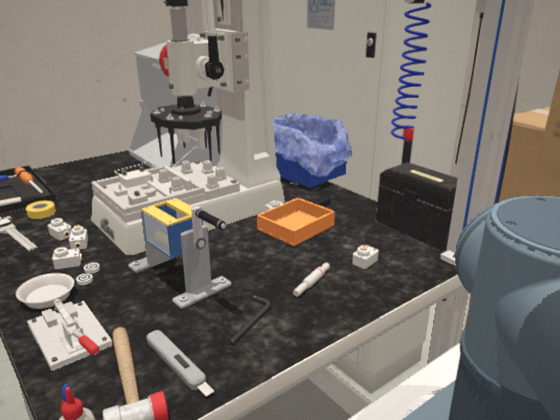

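View pics/side0.png

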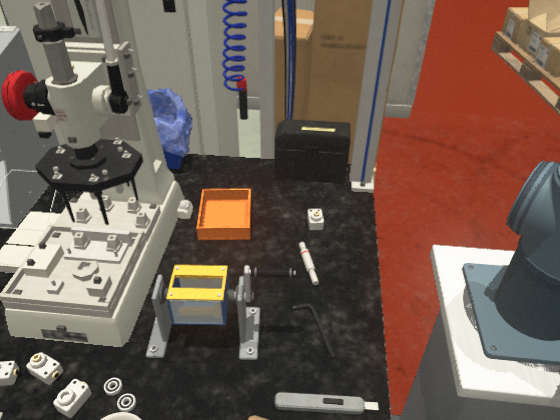

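The scene view shows the box at about (165,230) with the crank sleeve at (210,218). The orange tray is at (296,220) with its handle pointing away at about (320,203). The gauge is at (312,279), the hex key at (252,318) and the housing at (366,256). In the side view the lid is at (198,283), the tray at (224,213), the gauge at (308,263), the hex key at (318,328) and the housing at (316,218).

```bash
cat > h.py <<'E'
from station import *
import cv2,numpy as np
def cloud(n,p=None,d=None):
    if p is None: p,d=cams.snapshot(n)
    c=cams.camera_params(n);K=c["camera_matrix"]
    v,u=np.mgrid[:420,:560]
    uv=np.stack([u,v],-1).reshape(-1,1,2).astype(np.float64)
    s=cv2.undistortPoints(uv,K,np.array([c["k1"],0,0,0,0.])).reshape(420,560,2)
    X=np.dstack([s,np.ones((420,560))])*d[...,None]
    return p,(X-c["t"])@c["R"],d>0
def rect(P):
    (c,s,a)=cv2.minAreaRect((P[:,:2]*1000).astype(np.float32)); return np.round(c,1),np.round(s,1),round(a,2)
E
python3 - <<'E'
from h import *
for n in("scene","side"):
    f=np.load(n+"0.npz"); p,W,ok=cloud(n,f["p"],f["d"]); h=cv2.cvtColor(p,cv2.COLOR_RGB2HSV)
    H,S,V=[h[...,i].astype(int) for i in range(3)]
    z=W[...,2]
    x,y=W[...,0],W[...,1]
    reg=ok&(x>.2)&(x<.85)&(y>-.5)&(y<.5)
    o=reg&(H>5)&(H<18)&(S>170)&(z<.06)&(z>-.005)
    o=o&(np.hypot(x-np.median(x[o]),y-np.median(y[o]))<.12)
    print(n,"tray",rect(W[o]),"rim",rect(W[o&(z>.030)]),np.percentile(z[o],[1,99]))
    l=reg&(H>20)&(H<32)&(S>150)&(z>.08)&(z<.15)
    print("lid",rect(W[l]),W[l].mean(0),np.percentile(z[l],[2,98]),l.sum())
    cen=W[l][:,:2].mean(0)
    # black sleeve: high, near stand
    b=reg&(V<60)&(z>.135)&(z<.2)&(np.hypot(x-cen[0],y-cen[1])<.2)
    print("sleeve",b.sum(),W[b].mean(0) if b.any() else 0,rect(W[b]) if b.any() else 0)
    g=reg&(z>.09)&(z<.125)&(S<60)&(V>70)&(np.hypot(x-cen[0],y-cen[1])<.12)
    print("plates",rect(W[g]) if g.any() else 0)
    # above-bench things
    m=(reg&(z>.004)&(z<.3)).astype(np.uint8)
    k,lab,st,_=cv2.connectedComponentsWithStats(m)
    for i in range(1,k):
        if st[i,4]>60:
            q=W[lab==i]; print(st[i],rect(q),q[:,2].max().round(3))
E
```

```text
scene tray (array([ 586.7, -195.2]), array([111.2, 152.7]), 8.1) rim (array([ 586.2, -190.5]), array([110.9, 140.9]), 7.33) [0.00116733 0.03394841]
lid (array([563.1, 116. ]), array([83.5, 47.7]), 5.03) [0.56228042 0.10217734 0.13036023] [0.12661259 0.13277019] 106
sleeve 175 [0.4585949  0.09699061 0.15927904] (array([581.6,  65.4]), array([ 27.1, 334.3]), 75.72)
plates (array([556.6, 107.2]), array([154.5,  68.2]), 5.34)
[   97    76   254   233 27505] (array([ 633.3, -166.9]), array([433.4, 666.1]), 0.01) 0.3
[  375   100   139   164 10461] (array([ 379.6, -367.6]), array([ 86.6, 233.4]), 84.08) 0.3
[ 53 226  35  43 958] (array([780.8, 227.5]), array([ 58.6, 139. ]), 72.65) 0.039
[ 23 243  14   8  62] (array([838.6, 289.9]), array([25.5, 15.7]), 8.74) 0.011
[352 246  26  21 399] (array([ 390.1, -194.3]), array([32.2, 47.3]), 5.8) 0.038
[ 84 263  15  10 107] (array([684.1, 222.1]), array([24.5, 25.1]), 14.36) 0.01
[293 263  36  33 357] (array([399.3, -68.2]), array([ 15.7, 107.5]), 18.15) 0.018
[  16  273   96   97 4720] (array([533.7, 312.4]), array([ 87.7, 313.8]), 88.67) 0.069
[ 
[... 1538 characters left out ...]
304] (array([372.3,  77.4]), array([ 34. , 120.9]), 37.76) 0.01
[ 26 352  37  31 708] (array([796.1, 209. ]), array([30.7, 49.1]), 69.1) 0.038
[  1 361  18  23 243] (array([843.1, 222.1]), array([13.6, 30.6]), 0.27) 0.024
[ 53 379  38  38 825] (array([732.6, 248. ]), array([49.5, 31.4]), 69.85) 0.033
[104 378  18  17 198] (array([683.9, 222.1]), array([25.1, 25.3]), 70.2) 0.01
[117 393  18  18 215] (array([653.8, 245.2]), array([24.8, 26.1]), 41.84) 0.01
[ 275  392  104   22 1571] (array([356., 214.]), array([153.1,  24.7]), 2.43) 0.018
[100 412  41   8 226] (array([648.8, 271.8]), array([57.7, 11.9]), 6.25) 0.021
[248 415  21   5  70] (array([453.3, 251.8]), array([29. ,  9.1]), 4.38) 0.022
```

```bash
cat >> h.py <<'E'
def down(th): # tool down, closing line at yaw th (rad)
    p=(th+np.pi/2)/2; return np.array([0,np.cos(p),np.sin(p),0])
SC=np.array([.5645,.1065]); SY=np.radians(5.0)
def st(x,y,z): c,s=np.cos(SY),np.sin(SY); return np.array([SC[0]+c*x-s*y,SC[1]+s*x+c*y,z])
E
python3 - <<'E'
from h import *
for n in("scene","side"):
    f=np.load(n+"0.npz"); p,W,ok=cloud(n,f["p"],f["d"]); x,y,z=np.moveaxis(W,-1,0)
    for y0 in np.arange(-.42,.25,.06):
        s=ok&(y>y0)&(y<y0+.06)&(x>.5)
        q=s&(z>.06)&(z<.5)&(x>.64); q2=s&(z>.01)&(z<.06)&(x>.645)
        print(n,round(y0,2),[np.percentile(x[k],1).round(3) if k.sum()>5 else None for k in(q,q2)])
arm.move_straight([.30,.40,.33],.3)
arm.move_to([.5,-.1,.33],down(np.radians(8)))
grip(.5,40)
arm.move_to([.5976,-.276,.16],down(np.radians(8)))
p,W,ok=cloud("wrist"); cv2.imwrite("pics/w1.png",p[:,:,::-1])
x,y,z=np.moveaxis(W,-1,0); h=cv2.cvtColor(p,cv2.COLOR_RGB2HSV); print(readout.read_state()["time"])
o=ok&(h[...,0]>5)&(h[...,0]<18)&(h[...,1]>150)&(z>.030)&(z<.038)
print("rim",rect(W[o]))
b=ok&(z>.028)&(z<.042)&(h[...,2]<70)&(np.hypot(x-.5976,y+.276)<.06)
print("handle",b.sum(),rect(W[b]) if b.any() else 0)
E
```

```text
scene -0.42 [np.float64(0.721), np.float64(0.714)]
scene -0.36 [np.float64(0.724), np.float64(0.716)]
scene -0.3 [np.float64(1.025), np.float64(0.647)]
scene -0.24 [np.float64(0.707), np.float64(0.646)]
scene -0.18 [np.float64(0.708), np.float64(0.69)]
scene -0.12 [np.float64(0.698), np.float64(0.691)]
scene -0.06 [np.float64(0.693), np.float64(0.691)]
scene 0.0 [np.float64(0.703), np.float64(1.002)]
scene 0.06 [np.float64(0.703), np.float64(0.692)]
scene 0.12 [np.float64(0.702), np.float64(0.693)]
scene 0.18 [None, np.float64(0.715)]
scene 0.24 [None, np.float64(0.649)]
side -0.42 [np.float64(0.721), np.float64(0.716)]
side -0.36 [np.float64(0.724), np.float64(0.715)]
side -0.3 [np.float64(1.024), np.float64(0.645)]
side -0.24 [np.float64(0.706), np.float64(0.669)]
side -0.18 [np.float64(0.708), np.float64(0.691)]
side -0.12 [np.float64(0.701), np.float64(0.692)]
side -0.06 [np.float64(0.694), np.float64(0.691)]
side 0.0 [np.float64(0.704), np.float64(0.692)]
side 0.06 [np.float64(0.704), np.float64(0.692)]
side 0.12 [np.float64(0.704), np.float64(0.694)]
side 0.18 [None, np.float64(0.714)]
side 0.24 [None, np.float64(0.647)]
4.7083
rim (array([ 587.9, -187.3]), array([108.6, 131.6]), 7.85)
handle 894 (array([ 600. , -273.7]), array([29.6, 45.6]), 8.94)
```

View pics/w1.png

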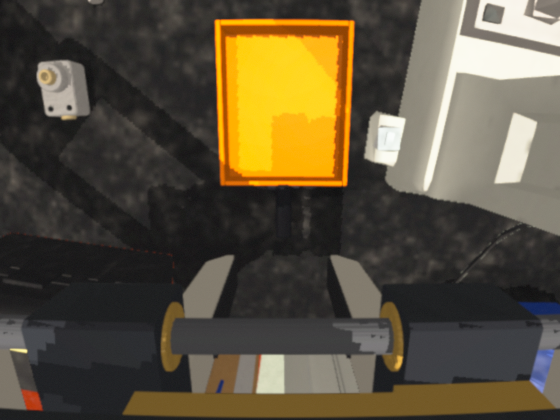

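The wrist view shows the tray at (285,103) with its handle at (290,220) between the open fingers. A small part at (385,135) sits clear of the tray's right edge, and the press base is further right.

```bash
python3 - <<'E'
from h import *
q=down(np.radians(7.9))
arm.move_straight([.5992,-.2784,.10],.2,ori=q)
print(arm.move_straight([.5992,-.2784,.013],.08,f_stop=12))
grip(.0,40); s=readout.read_state(); print(s["width"],s["grasp_force"],s["ft_force"])
t=st(0,-215,0) if 0 else st(0,-.215,.013)
d=lambda yy:st(0,yy-.092,.013)
print(arm.move_straight(d(-.18),.12,ori=down(SY),f_stop=25))
s=readout.read_state(); print(s["time"],s["ee_pos"],s["ft_force"])
for n in("side","scene"):
    p,W,ok=cloud(n); cv2.imwrite(f"pics/{n}1.png",p[:,:,::-1])
    x,y,z=np.moveaxis(W,-1,0); h=cv2.cvtColor(p,cv2.COLOR_RGB2HSV)
    o=ok&(h[...,0]>5)&(h[...,0]<18)&(h[...,1]>170)&(z>.030)&(z<.038)&(x>.4)&(x<.7)&(y>-.3)&(y<.05)
    print(n,"rim",rect(W[o]))
    R=np.array([[np.cos(SY),np.sin(SY)],[-np.sin(SY),np.cos(SY)]])
    S=(W[...,:2]-SC)@R.T
    m=ok&(z>.02)&(z<.075)&(abs(S[...,1])<.03)&(abs(S[...,0])<.075)&(abs(S[...,0])>.05)
    for sg in(-1,1):
        k=m&(S[...,0]*sg>0); print(k.sum(),np.percentile(S[...,0][k],[2,25,50,75,98]).round(4) if k.any() else 0)
    T=S[o]; print("tray in stand x", np.percentile(T[:,0],[1,99]).round(4),np.percentile(T[:,1],[1,99]).round(4))
    u=ok&(z>.112)&(z<.125)&(abs(S[...,1])<.03)&(abs(S[...,0])<.08)&(abs(S[...,0])>.05)
    print("plate tops",np.histogram(S[...,0][u]*1000,bins=np.arange(-80,81,4)))
E
```

```text
False
0.14562730972780924 39.99854922294617 [-0.20381967  0.47555963  0.7202929 ]
False
8.1167 [ 0.58798265 -0.16370764  0.01298339] [-1.27392104  3.677168    4.51980039]
side rim (array([577.8, -71.9]), array([110.1, 130.2]), 3.69)
169 [-0.0699 -0.0697 -0.0687 -0.0655 -0.0622]
287 [0.0611 0.0617 0.0619 0.063  0.0682]
tray in stand x [-0.0564  0.0529] [-0.2436 -0.1133]
plate tops (array([16, 10, 38, 71, 38, 13,  0,  0,  0,  0,  0,  0,  0,  0,  0,  0,  0,
        0,  0,  0,  0,  0,  0,  0,  0,  0,  0,  0,  0,  0,  0,  0,  0,  0,
       16, 77, 68, 17,  0,  0]), array([-80, -76, -72, -68, -64, -60, -56, -52, -48, -44, -40, -36, -32,
       -28, -24, -20, -16, -12,  -8,  -4,   0,   4,   8,  12,  16,  20,
        24,  28,  32,  36,  40,  44,  48,  52,  56,  60,  64,  68,  72,
        76,  80]))
scene rim (array([578.4, -66.1]), array([111.1, 122.7]), 3.27)
742 [-0.0694 -0.0681 -0.0673 -0.0665 -0.0635]
187 [0.0596 0.0615 0.0626 0.064  0.0667]
tray in stand x [-0.0553  0.053 ] [-0.2343 -0.1124]
plate tops (array([56,  9, 17, 81, 10,  0,  0,  0,  0,  0,  0,  0,  0,  0,  0,  0,  0,
        0,  0,  0,  0,  0,  0,  0,  0,  0,  0,  0,  0,  0,  0,  0,  0,  0,
        1,  2,  3,  1,  0,  0]), array([-80, -76, -72, -68, -64, -60, -56, -52, -48, -44, -40, -36, -32,
       -28, -24, -20, -16, -12,  -8,  -4,   0,   4,   8,  12,  16,  20,
        24,  28,  32,  36,  40,  44,  48,  52,  56,  60,  64,  68,  72,
        76,  80]))
```

```bash
python3 - <<'E'
from h import *
q=down(SY+np.radians(1.2))
d=lambda yy:st(.003,yy-.092,.013)
print(arm.move_straight(d(-.12),.12,ori=q,f_stop=25))
print(arm.move_straight(d(0.0),.10,ori=q,f_stop=20))
s=readout.read_state(); print(s["time"],s["ee_pos"],s["ft_force"])
grip(.5); arm.move_straight(st(.003,-.098,.10),.25); 
arm.move_straight(st(-.01,-.16,.26),.4)
for n in("side","scene"):
    p,W,ok=cloud(n); cv2.imwrite(f"pics/{n}2.png",p[:,:,::-1])
    x,y,z=np.moveaxis(W,-1,0); h=cv2.cvtColor(p,cv2.COLOR_RGB2HSV)
    R=np.array([[np.cos(SY),np.sin(SY)],[-np.sin(SY),np.cos(SY)]]); S=(W[...,:2]-SC)@R.T
    o=ok&(h[...,0]>5)&(h[...,0]<18)&(h[...,1]>170)&(z>.029)&(z<.039)&(abs(S[...,0])<.07)&(abs(S[...,1])<.15)
    if o.any(): T=S[o]; print(n,"tray x",np.percentile(T[:,0],[1,99]).round(4),"y",np.percentile(T[:,1],[1,99]).round(4),rect(W[o]))
    b=ok&(h[...,2]<60)&(z>.13)&(z<.18)&(S[...,0]<-.085)&(S[...,0]>-.17)&(abs(S[...,1])<.05)
    print("sleeve",b.sum(),np.percentile(S[...,0][b],[1,99]),np.percentile(S[...,1][b],[1,50,99]),z[b].max())
print(readout.read_state()["time"])
E
```

```text
False
False
10.2167 [0.57541121 0.01571852 0.01299601] [-0.55723758  3.60621586  3.66058249]
side tray x [-0.0555  0.0521] y [-0.0232  0.0671] (array([561.6, 125.1]), array([108.8,  97.1]), 6.57)
sleeve 333 [-0.14541046 -0.0860486 ] [-0.00414564  0.00429049  0.00801656] 0.16238767198819962
scene tray x [-0.0557  0.0529] y [-0.0634  0.0666] (array([564.5, 104.2]), array([110.4, 138.2]), 6.35)
sleeve 181 [-0.14487079 -0.08919293] [-0.00128144  0.0044564   0.00779584] 0.16300856862601099
12.1333
```

View pics/side2.png

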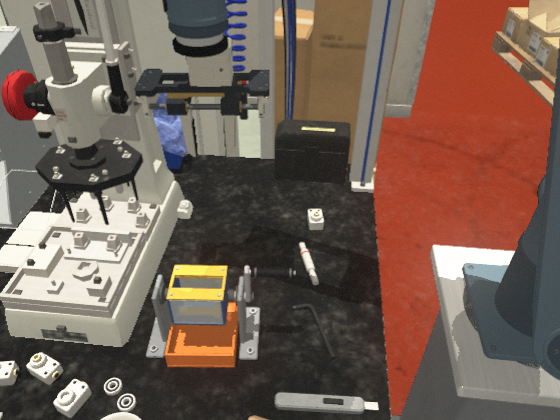

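The tray sits between the plates under the box, with its front wall visible at (203,350). The box is level, the sleeve is at (272,272) and the bystanders have not moved. Next is the crank.

```bash
cat >> h.py <<'E'
Q=down(SY+np.pi/2); GX=-.133
def cpos(a): return st(GX,-.055*np.sin(a),.100+.055*np.cos(a)-.019)
def crank(a0,a1,rate=.25,step=20):
    n=max(1,int(np.ceil(abs(a1-a0)/step))); fm=0
    for a in np.linspace(a0,a1,n+1)[1:]:
        arm.move_straight(cpos(np.radians(a)),rate); fm=max(fm,np.linalg.norm(readout.read_state()["ft_force"]))
    s=readout.read_state(); print("crank",a1,"t",s["time"],"fmax",fm.round(1),"w",s["width"].round(3))
def look(tag):
    for n in("side","scene"):
        p,W,ok=cloud(n); cv2.imwrite(f"pics/{n}{tag}.png",p[:,:,::-1]); np.savez(f"{n}{tag}.npz",p=p,W=W,ok=ok)
E
python3 - <<'E'
from h import *
arm.move_to(st(GX,0,.24),Q)
print(arm.move_straight(cpos(0),.15,f_stop=12))
grip(0,25); s=readout.read_state(); print(s["width"],s["ft_force"],s["time"])
crank(0,60); crank(60,180); look(3)
crank(180,225,.3);crank(225,135,.3);crank(135,180,.3); look(4)
E
python3 -c "
import cv2,numpy as np
a=[cv2.resize(cv2.imread(f'pics/{n}{t}.png')[y:y+130,x:x+170],None,fx=2.3,fy=2.3,interpolation=2) for t in (3,4) for n,x,y in(('side',130,255),('scene',100,180))]
cv2.imwrite('pics/m4.png',np.vstack([np.hstack(a[:2]),np.hstack(a[2:])]))"
```

```text
False
0.14567339425257678 [ 0.26763617 -0.9496404   1.89341503] 14.7917Traceback (most recent call last):
  File "<stdin>", line 5, in <module>
  File "h.py", line 23, in crank
    s=readout.read_state(); print("crank",a1,"t",s["time"],"fmax",fm.round(1),"w",s["width"].round(3))
                                                                                  ^^^^^^^^^^^^^^^^
AttributeError: 'float' object has no attribute 'round'
[ WARN:0@0.024] global loadsave.cpp:275 findDecoder imread_('pics/side3.png'): can't open/read file: check file path/integrity
Traceback (most recent call last):
TypeError: 'NoneType' object is not subscriptable
```

The sleeve is gripped and now at 60°. Only the print statement failed, so I'll fix that and continue.

```bash
sed -i 's/s\["width"\].round(3)/round(s["width"],3)/' h.py
cat > mont.py <<'E'
import cv2,numpy as np,sys
a=[cv2.resize(cv2.imread(f'pics/{n}{t}.png')[y:y+130,x:x+170],None,fx=2.3,fy=2.3,interpolation=2) for t in sys.argv[2:] for n,x,y in(('side',130,255),('scene',100,180))]
cv2.imwrite(sys.argv[1],np.vstack([np.hstack(a[i:i+2]) for i in range(0,len(a),2)]))
E
python3 - <<'E'
from h import *
crank(60,180); look(3)
crank(180,225,.3);crank(225,135,.3);crank(135,180,.3); look(4)
E
python3 mont.py pics/m4.png 3 4
```

```text
crank 180 t 17.0417 fmax 7.8 w 0.142
crank 225 t 17.8917 fmax 3.5 w 0.144
crank 135 t 19.1417 fmax 3.1 w 0.142
crank 180 t 19.8917 fmax 4.8 w 0.139
```

View pics/m4.png

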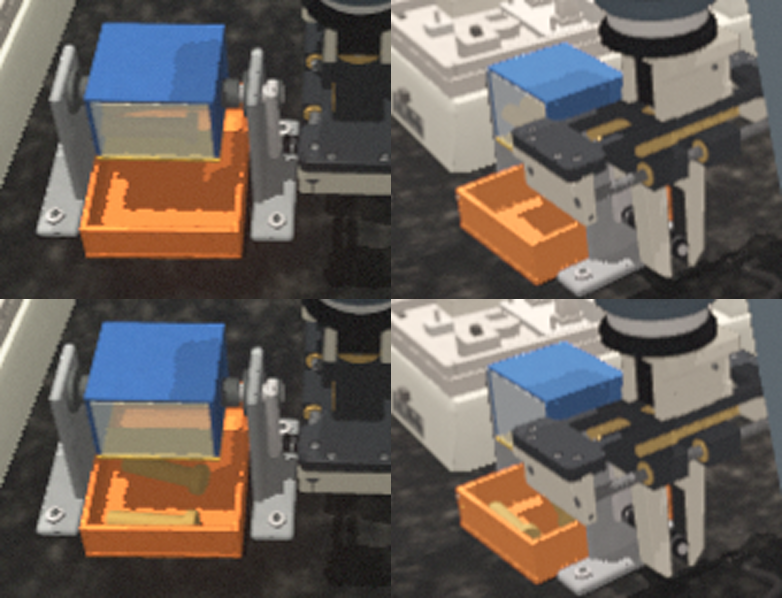

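The box is inverted. In the tray one pin lies at (150,517) of the montage, against the +y wall, and a second is at (160,475) in shadow below the lid edge. I'll measure their heights.

```bash
python3 - <<'E'
from h import *
f=np.load("side4.npz");W=f["W"]
R=np.array([[np.cos(SY),np.sin(SY)],[-np.sin(SY),np.cos(SY)]])
for (u,v) in[(110,468),(130,471),(150,476),(170,480),(190,478),(200,482),(205,470),(195,490),(120,517),(150,517),(185,517)]:
    w=W[int(255+(v-299)/2.3),int(130+u/2.3)]; print(u,v,((w[:2]-SC)@R.T).round(3),w[2].round(3))
E
```

```text
110 468 [ 0.049 -0.006] 0.002
130 471 [0.032 0.002] 0.01
150 476 [0.015 0.008] 0.014
170 480 [0.001 0.013] 0.015
190 478 [-0.015  0.016] 0.023
200 482 [-0.022  0.018] 0.022
205 470 [-0.026  0.007] 0.019
195 490 [-0.019  0.022] 0.016
120 517 [0.03  0.045] 0.016
150 517 [0.008 0.047] 0.021
185 517 [-0.016  0.049] 0.024
```

Both pins are lying in the tray, with their tops at 15–24 mm. I'll turn the box back, release the crank and retreat.

```bash
python3 - <<'E'
from h import *
crank(180,0,.2)
grip(.5); arm.move_straight(st(GX,0,.23),.2); arm.move_to(st(-.2,-.1,.30),Q); arm.dwell(.3)
look(5)
f=np.load("side5.npz");p,W,ok=f["p"],f["W"],f["ok"]; h=cv2.cvtColor(p,cv2.COLOR_RGB2HSV)
R=np.array([[np.cos(SY),np.sin(SY)],[-np.sin(SY),np.cos(SY)]]); S=(W[...,:2]-SC)@R.T; z=W[...,2]
o=ok&(h[...,0]>5)&(h[...,0]<18)&(h[...,1]>170)&(z>.029)&(z<.039)&(abs(S[...,0])<.07)&(abs(S[...,1])<.15)
print(np.percentile(S[o],[1,99],axis=0))
l=ok&(h[...,0]>20)&(h[...,0]<32)&(h[...,1]>150)&(z>.12)&(z<.15)&(abs(S[...,0])<.05)
A=np.c_[S[l],np.ones(l.sum())]; print("lid slope",np.linalg.lstsq(A,z[l],rcond=None)[0],readout.read_state()["time"])
E
python3 mont.py pics/m5.png 5
```

```text
crank 0 t 22.2417 fmax 12.7 w 0.135
[[-0.05548492 -0.02281324]
 [ 0.05235313  0.06745014]]
lid slope [-0.00559656 -0.0084954   0.13068332] 24.6083
```

View pics/m5.png

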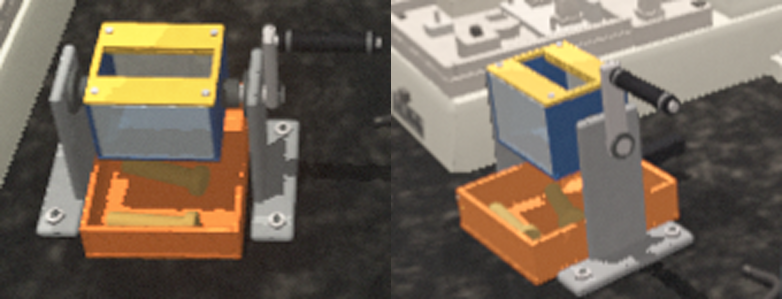

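The box is level and empty, and both pins are in the tray, at (150,217) and (165,180) of the montage. The arm is clear.

```bash
python3 -c "
from station import *
print(hand_in())"
```

```text
the job is handed in; nothing more can be done
None
```

The job is handed in: both pins are in the tray centred under the box, the box is level with its slot on top, the arm is clear, and about 25 s of the 67 s was used; the bystanders were well clear of every move, but I did not re-measure them at the end.

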